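Spacer and washer onto a pulley spindle

TASK

The bearing is already on the upright pulley shaft. Slip the tall spacer over the shaft so that it sits flat on the bearing and let go of it, then lay the flat washer over the shaft on top of the spacer, ready for the nut to be fitted later. Leave the short spacer lying where it is.

Things in the scene. Friction and masses are not known exactly. Their poses are not given: they have to be found in the camera images.
- shaft_seat (a point): On the axis of the fixed upright steel shaft, level with the flat top of the bearing (disc 62 mm across, dark seal) at its foot, where the spacer sits, 30 mm above the bench; z up. Shaft 24 mm in diameter, rising 82 mm above this point, the top 20 mm tapering to 8 mm at the tip. It stands on a grey square plate, 100 x 100 x 14 mm.
- tall_spacer_mid (a point): Centre (half-way up, on the axis) of the tall spacer: a loose plain steel sleeve, 50 mm outer diameter, 36 mm bore, 44 mm tall, about 0.32 kg, standing upright on the bench; z along its axis. Both ends are alike.
- washer_mid (a point): Centre (half-way up, on the axis) of the flat washer: a loose plain steel ring, 64 mm outer diameter, 36 mm bore, 12 mm thick, about 0.2 kg, lying flat on the bench; z along its axis. Both faces are alike. A six-sided nut (46 mm across flats, 22 mm high) on the bench is not used.
- short_spacer_mid (a point): Centre (half-way up, on the axis) of the short spacer: a loose plain steel sleeve like the tall one (50 mm outer diameter, 36 mm bore) but only 20 mm tall, on the bench. It is not used.
Things that resemble listed ones, but are neither listed nor needed, are in the scene too. Of the things that look like the part that bears shaft_seat, take the one that is farthest to the robot's left at the start.

How it is judged:
On the way, in this order (a step that is already met when the one before it is completed fails the run):
1. the tall spacer sits flat on the bearing, round the shaft, and has been let go (horizontal distance between tall_spacer_mid and shaft_seat below 0.012 m and z of tall_spacer_mid in the frame of shaft_seat between 0.017 and 0.027 m and angle between the z axis of tall_spacer_mid and the z axis of shaft_seat, either way round below 0.175 rad and contact force between the fingers and tall_spacer below 0.1 N and linear speed of tall_spacer below 0.02 m/s), for 0.2 s.
2. the washer lies flat on the tall spacer, round the shaft (horizontal distance between washer_mid and shaft_seat below 0.012 m and z of washer_mid in the frame of shaft_seat between 0.045 and 0.055 m and angle between the z axis of washer_mid and the z axis of shaft_seat, either way round below 0.175 rad), for 0.2 s.
At the end, for the whole second after the job is handed in: Tall spacer round the shaft on the bearing, washer round the shaft on the spacer: each within 12 mm of the shaft's axis, 5 mm of its seated height (centres 22 and 50 mm above the seat), 10 degrees of level, at rest. Short spacer never moved more than 50 mm (all of step 2 and horizontal distance between tall_spacer_mid and shaft_seat below 0.012 m and z of tall_spacer_mid in the frame of shaft_seat between 0.017 and 0.027 m and angle between the z axis of tall_spacer_mid and the z axis of shaft_seat, either way round below 0.175 rad and linear speed of each of tall_spacer, washer below 0.02 m/s); the robot touches nothing.
It fails at once if the short spacer is moved by more than 50 mm (distance of short_spacer_mid from where it was at the start of the episode above 0.05 m).
It also fails if it takes over 64 s, if anything falls off the work surface, if the arm or the gripper's body presses on something with over 40 N, if the wrist force passes 120 N, or if a joint passes its speed limit or range.

ROBOT

A 6-joint arm with a two-finger parallel gripper is mounted at the origin on the work surface. World frame = base frame: x ahead of the robot, y to its left, z up, the work surface at z = 0. Lengths are in m, angles in rad, forces in N, time in s.
With the tool pointing down it reaches from about 0.3 to 0.775 m from the base axis. Payload 14.6 kg.
Tool frame: the origin (TCP) lies on the mounting face of the last link; the fingertips stand 199 mm ahead of it and the grasp point (between the pads) lies ahead of it (arm.tcp_to_grasp is the y of the grasp point in the tool frame, in m); y points along the fingers, x is the direction in which the jaws open and shut, and the axes are right-handed (so a half turn about y gives the same grasp; the last joint's range is limited). The gripper opens to 94 mm and grips with 3 to 60 N. Pads are 16 mm wide; open, the fingers measure 119 mm over their backs; the gripper's body (75 mm by 177 mm) begins 78 mm behind the grasp point.
Start: joints at [-0.067, 0.3, 1.521, -0, 1.321, -0.067], TCP at [0.55, -0, 0.405] pointing down, gripper open.
Joint ranges: [-3.03, 3.03], [-0.79, 2.21], [0.23, 2.52], [-1.04, 4.18], [0, 3.07], [-2.55, 2.55]. Speed limits (rad/s): [2.22, 2.22, 2.57, 3.14, 3.14, 3.14].

INTERFACE

Orientations are given as [roll, pitch, yaw] about the fixed x, y, z axes, in that order (R = Rz(yaw) Ry(pitch) Rx(roll)).
In Python, from cell import arm gives the robot as it stands.
- The arm moves only by the tool drive_tool, never from a script. Its argument "motion" is a list of rows, each an object of numbers: "x", "y", "z": the shift along the tool's x, y, z in m; "twist": the turn about the tool's y in degrees. A call has 1 to 20 rows; each row is the pose to reach, as a shift and turn from the pose commanded when the call began, along the tool's axes at that moment; what a row does not reach only later rows make up. A row lasts 1/10 s, in which the tool goes at most 50 mm and 8.59 degrees, less where a joint would pass 70% of its speed; a pose out of reach is approached as far as the arm can. A call with a gripper value outside its range is refused whole. "fingers" is the gripper command: -1 is shut, 1 is fully open, values between are in proportion, set as the call begins (left out, the last holds). The fingers move at their own pace and stop on an object; "newtons" is the grip in N (left out, the last holds). Time passes only in rows, so rows that repeat a pose let the fingers close. It gives the time, the measured TCP pose, the force and the opening at its end, in the units of the state.
- arm.observe(): the state, without advancing time (a new reading comes with each control period).
- arm.camera(name): name is "scene" or "side" or "wrist"; returns a dict with "img" (480x640x3 uint8, red, green, blue), "fx", "fy", "cx", "cy" (pixels), "D" ([k1, k2, p1, p2, k3] as OpenCV has them; the pictures are not rectified), "R" (3x3) and "t" (3): a world point X has camera coordinates R X + t. Camera axes: x right, y down, z forward; pixel columns grow to the right and rows downward; lengths in m; the calibration is good to about 2 mm. A picture is of the moment at which its call begins. There is no depth.
- arm.sign_off(): hands the job in, once; it reports no verdict.
The state is a dict: "time": time; "joint_pos": joint angles; "joint_vel": joint speeds; "joint_efforts": joint torques, N m; "position": TCP position; "tcp_rot": TCP orientation; "contact_force": force on the tool from outside, world axes, zero at the start; "torque": the same for the moment, N m; "grip_width": finger opening in m.
Only numpy, scipy, OpenCV 4.12 (cv2) and the standard library are available. Lean on these libraries where they do the work, as an engineer would, in place of code of your own. Each camera call takes 0.05 s, during which the arm holds its last target.

## Working session

There is one attempt and no reset: what is moved stays moved. The work goes in short steps, Python scripts to look and compute and a tool call to move; the robot and the scene stay as the last step left them, time stands still between calls to the robot, and variables do not carry over. Pictures are saved under pics/ and viewed, and the job is handed in when it is done.

Besides the shell and the picture viewer there is one more tool, called as name([rows], argument=value, ...), one row to a line, values as JSON. drive_tool: Moves the arm, as the interface text tells. Its arguments: {"type":"object","properties":{"motion":{"type":"array","items":{"type":"object","properties":{"x":{"type":"number"},"y":{"type":"number"},"z":{"type":"number"},"twist":{"type":"number"}}}},"fingers":{"type":"number"},"newtons":{"type":"number"}},"required":["motion"]}

```bash
ls; mkdir -p pics; cat > h.py <<'E'
import numpy as np, cv2, json
from cell import arm
def snap(name,fn):
    c=arm.camera(name); cv2.imwrite('pics/'+fn+'.png',c['img'][:,:,::-1])
    np.savez('pics/'+fn+'.npz',**{k:np.array(v) for k,v in c.items()}); return c
def load(fn):
    return dict(np.load('pics/'+fn+'.npz'))
def K(c): return np.array([[c['fx'],0,c['cx']],[0,c['fy'],c['cy']],[0,0,1.]])
def ray(c,uv):
    p=cv2.undistortPoints(np.array([[uv]],float),K(c),np.array(c['D'],float))[0,0]
    R=np.array(c['R']);t=np.array(c['t'])
    return -R.T@t, R.T@np.array([p[0],p[1],1.])
def onz(c,uv,z):
    o,d=ray(c,uv); return o+d*(z-o[2])/d[2]
def proj(c,X):
    r,_=cv2.Rodrigues(np.array(c['R'])); return cv2.projectPoints(np.array(X,float).reshape(-1,1,3),r,np.array(c['t'],float),K(c),np.array(c['D'],float))[0][:,0]
E
python3 - <<'E'
from h import *
print(arm.observe(), arm.tcp_to_grasp)
for n in ['scene','side','wrist']:
    c=snap(n,n+'0'); o,d=ray(c,(320,240)); print(n,o.round(3),d.round(3),c['fx'])
E
```

```text
pics
{'time': 0.0, 'joint_pos': array([-6.66014512e-02,  3.00486078e-01,  1.52157397e+00,  1.27636079e-05,
        1.32068621e+00, -6.66291965e-02]), 'joint_vel': array([ 0.00014253,  0.00010792,  0.00026955, -0.00056968,  0.00018406,
       -0.0001835 ]), 'joint_efforts': array([-1.53750298e-03, -5.31805658e+01, -3.52735734e+01,  7.07558286e-02,
        2.43994006e-02, -4.79655944e-05]), 'position': array([ 5.49972646e-01, -1.02170851e-06,  4.04080989e-01]), 'tcp_rot': array([-1.57070718e+00,  1.15021513e-03,  2.46303597e-05]), 'contact_force': array([-0.16385797,  0.12457461, -0.02207158]), 'torque': array([-0.04011162,  0.05808579, -0.01030048]), 'grip_width': 0.0938760452353324} 0.1804
scene [ 1.596 -0.016  0.746] [-0.835 -0.039 -0.549] 613.5952082226845
side [0.456 0.701 0.64 ] [ 0.096 -0.764 -0.639] 561.5280064257489
wrist [0.55  0.085 0.383] [-0.011 -0.281 -0.96 ] 349.4827766976391
```

View pics/scene0.png

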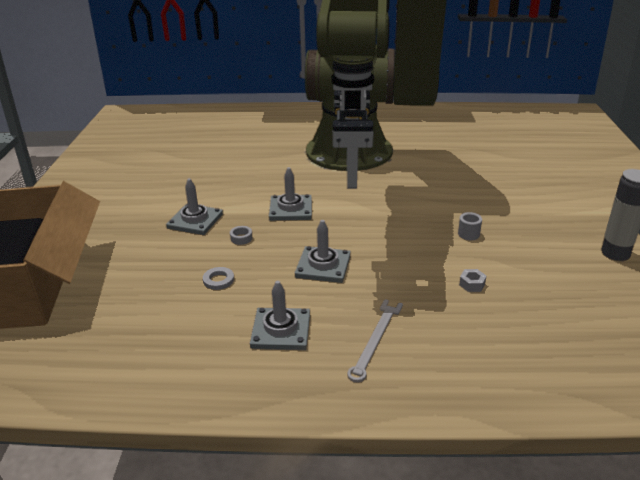

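View pics/side0.png

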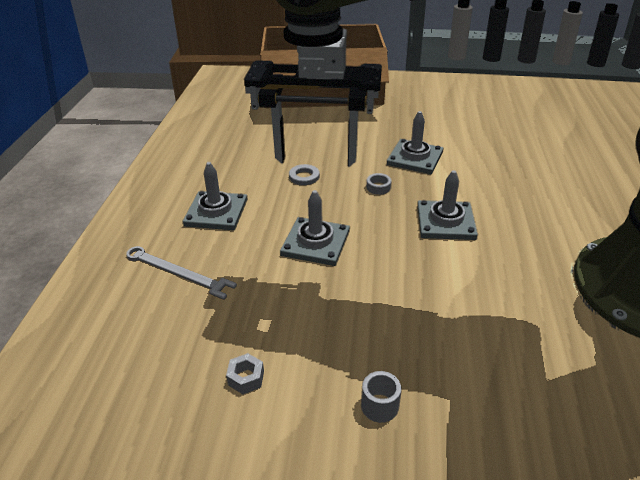

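View pics/wrist0.png

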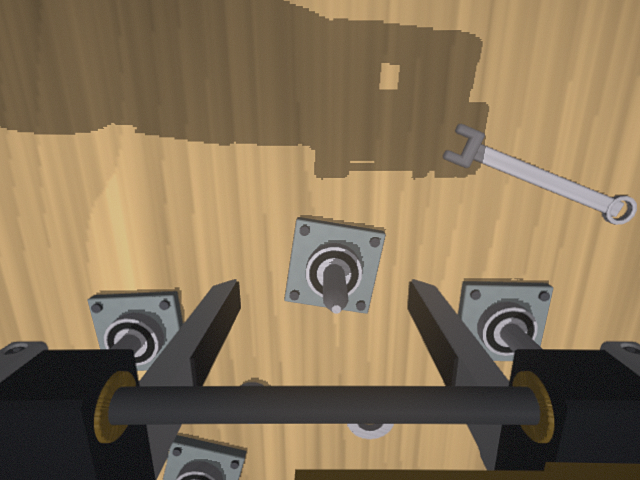

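The scene camera faces the robot, so robot-left is image right there, and nearer (lower) in the side view. Next I measure all the candidates in both views.

```bash
python3 - <<'E'
from h import *
s=load('scene0');d=load('side0')
# rough: tips at z=.112
for n,c,pts in [('scene',s,[(191,181),(290,170),(322,223),(278,285)]),('side',d,[(419,114),(453,174),(315,193),(209,165)])]:
    for p in pts: print(n,'shaft',p,onz(c,p,.112).round(3))
print('tall',onz(s,(470,219),.044),onz(d,(381,388),.044))
print('washer',onz(s,(219,277),.012),onz(d,(304,173),.012))
print('short',onz(s,(241,233),.02),onz(d,(378,181),.02))
print('nut',onz(s,(473,278),.022),onz(d,(245,368),.022))
a=[]
for c,x,y in [(s,322,250),(s,470,228),(s,219,278),(d,315,230),(d,381,395),(d,304,174)]:
    im=c['img'][y-45:y+45,x-60:x+60,::-1]; a.append(cv2.resize(im,None,fx=2.2,fy=2.2,interpolation=cv2.INTER_CUBIC))
cv2.imwrite('pics/crop0.png',np.vstack([np.hstack(a[:3]),np.hstack(a[3:])]))
E
```

```text
scene shaft (191, 181) [ 0.392 -0.357  0.112]
scene shaft (290, 170) [ 0.34  -0.138  0.112]
scene shaft (322, 223) [ 0.571 -0.058  0.112]
scene shaft (278, 285) [ 0.771 -0.127  0.112]
side shaft (419, 114) [ 0.381 -0.351  0.112]
side shaft (453, 174) [ 0.329 -0.131  0.112]
side shaft (315, 193) [ 0.558 -0.051  0.112]
side shaft (209, 165) [ 0.757 -0.119  0.112]
tall [0.44298781 0.26149997 0.044     ] [0.43517216 0.26959721 0.044     ]
washer [ 0.61567166 -0.2661983   0.012     ] [ 0.60825831 -0.26193518  0.012     ]
short [ 0.46395527 -0.24209195  0.02      ] [ 0.45611115 -0.23526     0.02      ]
nut [0.62915541 0.23841687 0.022     ] [0.61856347 0.2420817  0.022     ]
```

View pics/crop0.png

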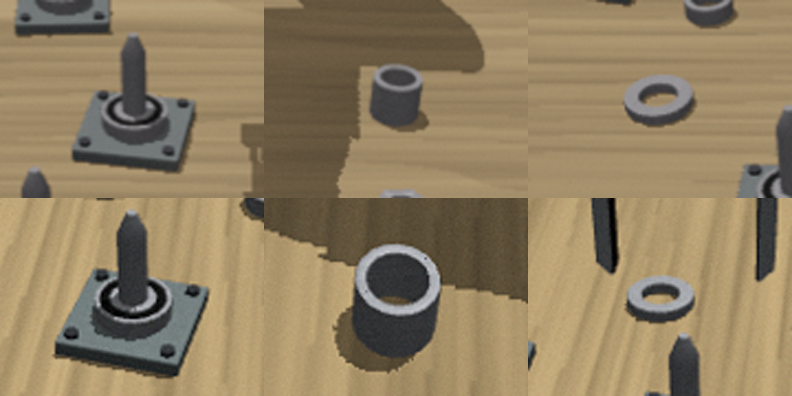

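The shafts are at y = -0.357, -0.138, -0.058 and -0.127, so the leftmost is scene (322,223) / side (315,193), at about (0.565, -0.055). The crops confirm the tall sleeve at scene (470,219) and the washer at scene (219,277). The two views disagree by about 10 mm in x, so I check that next.

```bash
python3 - <<'E'
from h import *
cs={n:load(n+'0') for n in ['scene','side','wrist']}
for n,c in cs.items(): print(n,c['D'],np.array(c['R']).round(4).tolist(),c['t'],c['cx'],c['cy'], np.linalg.det(c['R']))
s,d,w=cs['scene'],cs['side'],cs['wrist']
def tri(obs):
    A=np.zeros((3,3));b=np.zeros(3);L=[]
    for c,p in obs:
        o,v=ray(c,p);v/=np.linalg.norm(v);P=np.eye(3)-np.outer(v,v);A+=P;b+=P@o;L.append((o,P))
    X=np.linalg.solve(A,b);return X.round(4),[round(float(np.linalg.norm(P@(X-o))),4) for o,P in L]
print('tip',tri([(s,(322,223)),(d,(315,193))]),tri([(s,(322,223)),(d,(315,193)),(w,(336,309))]))
print('tall',tri([(s,(470,219)),(d,(381,388))]))
print('washer',tri([(s,(219,277)),(d,(304,173))]))
print('nut',tri([(s,(473,278)),(d,(245,368))]))
print(proj(s,[.5,.2,.01]),onz(s,proj(s,[.5,.2,.01])[0],.01))
print('wrist tip',onz(w,(336,309),.112))
E
```

```text
scene [-0.10800949  0.          0.          0.          0.        ] [[-0.0347, 0.9992, -0.0206], [0.5556, 0.0021, -0.8314], [-0.8307, -0.0402, -0.5553]] [ 0.08618459 -0.26645029  1.7394346 ] 318.9737939280862 244.68570403030716 0.9999999999999996
side [-0.08251996  0.          0.          0.          0.        ] [[-0.9915, -0.1283, -0.0203], [-0.0635, 0.6155, -0.7856], [0.1133, -0.7776, -0.6185]] [0.5549008  0.10069948 0.88934406] 311.21890155811866 225.78133345019566 0.9999999999999998
wrist [0.01913283 0.         0.         0.         0.        ] [[1.0, 0.0011, -0.0006], [0.0012, -0.9576, 0.2882], [-0.0003, -0.2882, -0.9576]] [-0.55019678 -0.02972561  0.39125341] 323.64486994285534 242.55023293861706 1.0000000000000044
tip (array([ 0.5591, -0.059 ,  0.1054]), [0.0006, 0.0006]) (array([ 0.5601, -0.0591,  0.1058]), [0.0005, 0.0013, 0.0011])
tall (array([0.4345, 0.2643, 0.0381]), [0.0009, 0.0009])
washer (array([ 0.6094, -0.268 ,  0.0077]), [0.0004, 0.0004])
nut (array([0.6205, 0.2395, 0.0166]), [0.0013, 0.0013])
[[444.11589169 246.30928105]] [0.5  0.2  0.01]
wrist tip [ 0.560928   -0.05613501  0.112     ]
```

```bash
python3 - <<'E'
from h import *
s=load('scene0');d=load('side0');w=load('wrist0')
for x in (.503,.597,.4905,.6095):
    for y in (-.008,.008): print(x,y,'scene',proj(s,[x,y,.205]).round(1),'side',proj(d,[x,y,.205]).round(1),'wrist',proj(w,[x,y,.205]).round(1))
print(proj(s,[0,0,0]))
a=[]
for c,x,y in [(s,352,160),(d,315,140)]:
    im=c['img'][y-50:y+50,x-60:x+60,::-1]; a.append(cv2.resize(im,None,fx=3.3,fy=3.3,interpolation=cv2.INTER_CUBIC))
cv2.imwrite('pics/crop1.png',np.hstack(a))
E
```

```text
0.503 -0.008 scene [[347.6 164.9]] side [[347.2 159.8]] wrist [[239.6 309.4]]
0.503 0.008 scene [[355.7 164.9]] side [[346.4 165.5]] wrist [[237.6 283.1]]
0.597 -0.008 scene [[347.9 187.6]] side [[284.3 156.6]] wrist [[406.5 309.6]]
0.597 0.008 scene [[356.6 187.6]] side [[282.5 162.2]] wrist [[408.5 283.4]]
0.4905 -0.008 scene [[347.6 162.1]] side [[355.7 160.2]] wrist [[217.3 309.4]]
0.4905 0.008 scene [[355.6 162.1]] side [[355. 166.]] wrist [[214.8 283.1]]
0.6095 -0.008 scene [[347.9 190.9]] side [[276.  156.2]] wrist [[428.8 309.7]]
0.6095 0.008 scene [[356.7 190.9]] side [[274.1 161.8]] wrist [[431.3 283.4]]
[[349.29077267 150.9570213 ]]
```

View pics/crop1.png

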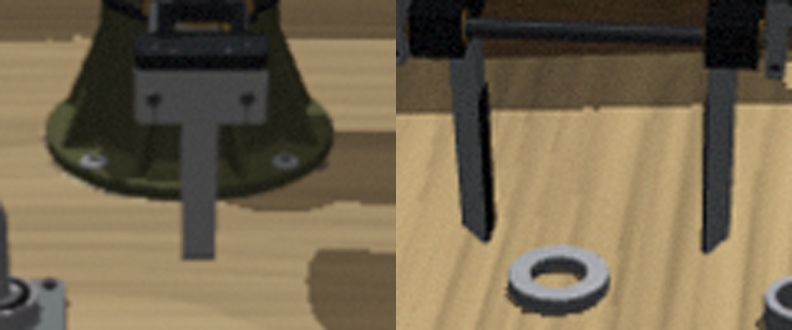

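Gripper tips reproject to within about 1 px, so the calibration holds. Next I refine the object pixels with masks and ellipse fits.

```bash
python3 - <<'E'
from h import *
s=load('scene0');d=load('side0')
for n,c,items in [('scene',s,dict(tall=(470,225),washer=(219,278),nut=(473,280),shaft=(322,250))),('side',d,dict(tall=(381,395),washer=(304,174),nut=(245,373),shaft=(315,230)))]:
    hsv=cv2.cvtColor(c['img'],cv2.COLOR_RGB2HSV)
    m=((hsv[:,:,1]<60)).astype(np.uint8)*255
    k,lab,st,ce=cv2.connectedComponentsWithStats(m)
    for nm,(x,y) in items.items():
        sub=lab[y-12:y+13,x-12:x+13]; l=np.bincount(sub[sub>0]).argmax()
        print(n,nm,st[l],ce[l].round(1))
        ct=max(cv2.findContours((lab==l).astype(np.uint8),cv2.RETR_EXTERNAL,cv2.CHAIN_APPROX_NONE)[0],key=len)[:,0]
        for q in ('L','R','T','B'):
            i={'L':ct[:,0].argmin(),'R':ct[:,0].argmax(),'T':ct[:,1].argmin(),'B':ct[:,1].argmax()}[q]; print(q,ct[i],end=' ')
        print()
a=[]
for c,x,y in [(s,322,250),(s,470,226),(d,315,228),(d,381,395)]:
    im=c['img'][y-40:y+40,x-45:x+45,::-1]; a.append(cv2.resize(im,(396,296),interpolation=cv2.INTER_NEAREST))
cv2.imwrite('pics/crop2.png',np.vstack([np.hstack(a[:2]),np.hstack(a[2:])]))
# predictions
import itertools
th=np.linspace(0,2*np.pi,200)
def circ(x,y,z,r): return np.c_[x+r*np.cos(th),y+r*np.sin(th),0*th+z]
for c in (s,d):
    for nm,(x,y,r,h) in dict(tall=(.4345,.2643,.025,.044),washer=(.6094,-.268,.032,.012)).items():
        p=np.vstack([proj(c,circ(x,y,0,r)),proj(c,circ(x,y,h,r))]);print(nm,'bbox',p.min(0).round(1),p.max(0).round(1))
E
```

```text
scene tall [458 212  24  28 571] [469.5 225.5]
L [458 229] R [481 223] T [465 212] B [465 239] 
scene washer [202 267  32  23 514] [217.9 277.8]
L [202 277] R [233 280] T [214 267] B [213 289] 
scene nut [459 269  28  23 507] [472.3 279.9]
L [459 284] R [486 276] T [464 269] B [468 291] 
scene shaft [ 295  220   56   63 1861] [322.5 259.7]
L [295 270] R [350 252] T [320 220] B [338 282] 
side tall [ 361  371   41   52 1694] [380.4 395.9]
L [361 399] R [401 389] T [374 371] B [378 422] 
side washer [289 164  31  21 477] [303.7 174.1]
L [289 171] R [319 173] T [300 164] B [297 184] 
side nut [ 226  353   38   42 1118] [244.7 373.1]
L [226 373] R [263 373] T [246 353] B [242 394] 
side shaft [ 280  190   70   76 2653] [315.  236.3]
L [280 249] R [349 228] T [313 190] B [332 265] 
tall bbox [457.1 211.2] [482.1 239.9]
washer bbox [202.8 265.9] [235.  289.6]
tall bbox [360.6 368.6] [401.5 421.3]
washer bbox [288.4 163.2] [319.4 184.9]
```

View pics/crop2.png

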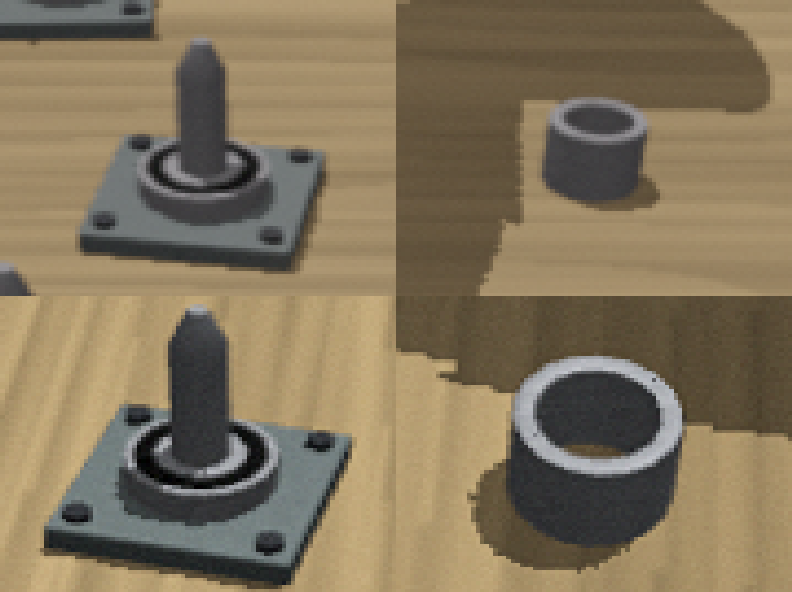

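With the stated heights, these positions reproject the tall spacer and washer outlines to within about 1–2 px, so they stand. I move above the tall spacer and refine there with the wrist camera.

drive_tool([
  {"x": -0.015,"z": 0.035},
  {"x": -0.03,"z": 0.07},
  {"x": -0.045,"z": 0.105},
  {"x": -0.06,"z": 0.14},
  {"x": -0.075,"z": 0.175},
  {"x": -0.09,"z": 0.21},
  {"x": -0.105,"z": 0.24,"y": 0.02},
  {"x": -0.115,"z": 0.264,"y": 0.05},
  {"x": -0.115,"z": 0.264,"y": 0.05},
  {"x": -0.115,"z": 0.264,"y": 0.05},
  {"x": -0.115,"z": 0.264,"y": 0.05},
], fingers=1)

```text
$.motion[0]: bad value
```

```bash
python3 - <<'E'
from h import *
w=snap('wrist','w1'); th=np.linspace(0,2*np.pi,100)
im=w['img'][:,:,::-1].copy()
for z in (0,.044):
    p=proj(w,np.c_[.4345+.025*np.cos(th),.2643+.025*np.sin(th),0*th+z]); cv2.polylines(im,[p.astype(int)],True,(0,0,255),1)
cv2.imwrite('pics/w1o.png',im)
E
```

```text
(no output)
```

View pics/w1o.png

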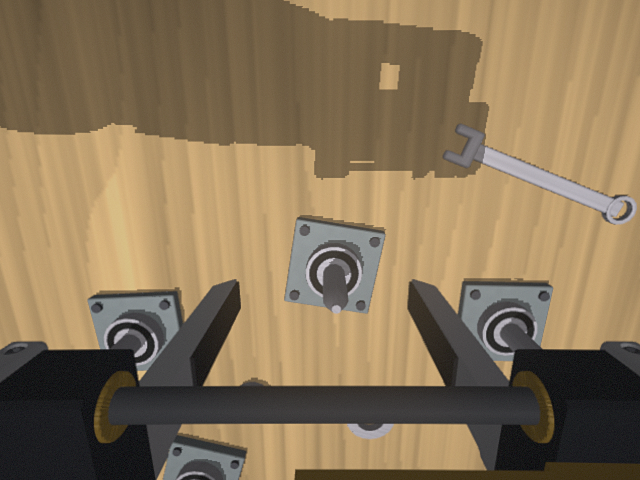

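The call was refused because each row needs all four keys, and the arm did not move. I resend it in full.

drive_tool([
  {"x": -0.015,"y": 0,"z": 0.035,"twist": 0},
  {"x": -0.03,"y": 0,"z": 0.07,"twist": 0},
  {"x": -0.045,"y": 0,"z": 0.105,"twist": 0},
  {"x": -0.06,"y": 0,"z": 0.14,"twist": 0},
  {"x": -0.075,"y": 0,"z": 0.175,"twist": 0},
  {"x": -0.09,"y": 0,"z": 0.21,"twist": 0},
  {"x": -0.105,"y": 0.02,"z": 0.24,"twist": 0},
  {"x": -0.115,"y": 0.05,"z": 0.264,"twist": 0},
  {"x": -0.115,"y": 0.05,"z": 0.264,"twist": 0},
  {"x": -0.115,"y": 0.05,"z": 0.264,"twist": 0},
  {"x": -0.115,"y": 0.05,"z": 0.264,"twist": 0},
], fingers=1)

```text
time: 1.3
position: [0.4356, 0.2634, 0.3557]
tcp_rot: [-1.57, -0.001, -0.001]
contact_force: [-0.1, 0.5, 0.4]
grip_width: 0.094
```

```bash
python3 - <<'E'
from h import *
w=snap('wrist','w2'); th=np.linspace(0,2*np.pi,100)
im=w['img'][:,:,::-1].copy()
for z in (0,.044):
    p=proj(w,np.c_[.4345+.025*np.cos(th),.2643+.025*np.sin(th),0*th+z]); cv2.polylines(im,[p.astype(int)],True,(0,0,255),1)
cv2.imwrite('pics/w2o.png',im)
E
```

```text
(no output)
```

View pics/w2o.png

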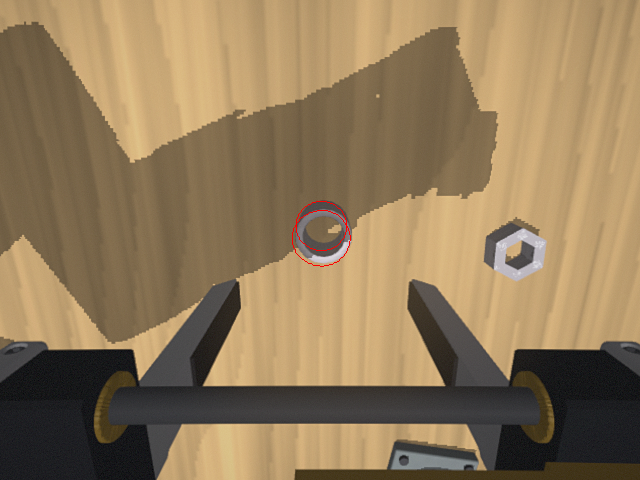

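The predicted outline falls on the tall spacer, with its rim at about (322,238) between the fingers. I descend and grip it.

drive_tool([
  {"x": -0.001,"y": 0.03,"z": 0.001,"twist": 0},
  {"x": -0.001,"y": 0.06,"z": 0.001,"twist": 0},
  {"x": -0.001,"y": 0.09,"z": 0.001,"twist": 0},
  {"x": -0.001,"y": 0.115,"z": 0.001,"twist": 0},
  {"x": -0.001,"y": 0.135,"z": 0.001,"twist": 0},
  {"x": -0.001,"y": 0.1465,"z": 0.001,"twist": 0},
  {"x": -0.001,"y": 0.1465,"z": 0.001,"twist": 0},
  {"x": -0.001,"y": 0.1465,"z": 0.001,"twist": 0},
])

```text
time: 2.15
position: [0.4345, 0.2649, 0.2091]
tcp_rot: [-1.57, -0.001, -0.0]
contact_force: [0.2, 0.5, 0.6]
grip_width: 0.0943
```

drive_tool([
  {"x": 0,"y": 0,"z": 0,"twist": 0},
  {"x": 0,"y": 0,"z": 0,"twist": 0},
  {"x": 0,"y": 0,"z": 0,"twist": 0},
  {"x": 0,"y": 0,"z": 0,"twist": 0},
  {"x": 0,"y": 0,"z": 0,"twist": 0},
  {"x": 0,"y": 0,"z": 0,"twist": 0},
  {"x": 0,"y": 0,"z": 0,"twist": 0},
  {"x": 0,"y": 0,"z": 0,"twist": 0},
  {"x": 0,"y": 0,"z": 0,"twist": 0},
  {"x": 0,"y": 0,"z": 0,"twist": 0},
], fingers=-1, newtons=25)

```text
time: 3.15
position: [0.434, 0.265, 0.2082]
tcp_rot: [-1.571, -0.0, 0.0]
contact_force: [0.8, 0.2, 1.1]
grip_width: 0.0503
```

drive_tool([
  {"x": 0,"y": -0.01,"z": 0,"twist": 0},
  {"x": 0,"y": -0.03,"z": 0,"twist": 0},
  {"x": 0,"y": -0.055,"z": 0,"twist": 0},
  {"x": 0,"y": -0.08,"z": 0,"twist": 0},
  {"x": 0,"y": -0.11,"z": 0,"twist": 0},
  {"x": 0,"y": -0.135,"z": 0,"twist": 0},
  {"x": 0,"y": -0.15,"z": 0,"twist": 0},
  {"x": 0,"y": -0.15,"z": 0,"twist": 0},
  {"x": 0,"y": -0.15,"z": 0,"twist": 0},
  {"x": 0,"y": -0.15,"z": 0,"twist": 0},
])

```text
time: 4.15
position: [0.4338, 0.2649, 0.357]
tcp_rot: [-1.572, 0.002, 0.0]
contact_force: [0.8, -0.3, -2.3]
grip_width: 0.0499
```

```bash
python3 - <<'E'
from h import *
w=snap('wrist','w3');s=snap('side','s3')
cv2.imwrite('pics/w3b.png',np.hstack([cv2.resize(a['img'],(400,300))[:,:,::-1] for a in (w,s)]))
E
```

```text
(no output)
```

View pics/w3b.png

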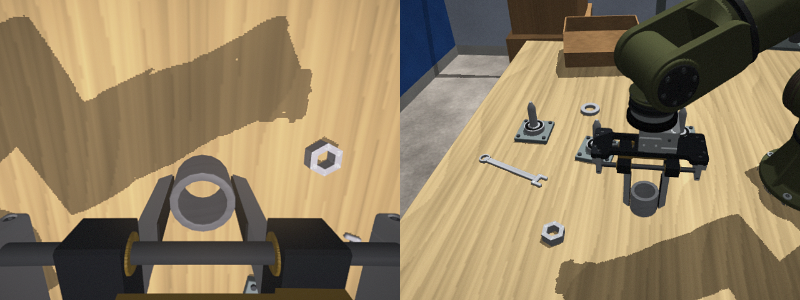

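The spacer is gripped: the opening is 50 mm, equal to its diameter, and the weight shows about 3 N. I check its offset in the hand and refine the shaft position from the first wrist image.

```bash
python3 - <<'E'
from h import *
w=load('wrist0'); im=w['img']
# bearing dark seal & plate in w0
x0,y0=280,210; sub=im[y0:320,x0:395]
hsv=cv2.cvtColor(im,cv2.COLOR_RGB2HSV)
print('bearing centre',onz(w,(334,271),.03),'tip',onz(w,(336,308),.112))
pl=[(299,217),(385,230),(369,313),(286,300)]
P=np.array([onz(w,p,.014) for p in pl]);print('plate',P.round(4).tolist(),P.mean(0), [np.linalg.norm(P[i]-P[i-1]).round(4) for i in range(4)])
a=cv2.resize(im[200:330,270:400,::-1],(590,590),interpolation=cv2.INTER_CUBIC)
cv2.imwrite('pics/c4.png',a)
w=load('w3'); im=w['img'];o=arm.observe()['position'];z=o[2]-.1804+.016
th=np.linspace(0,2*np.pi,100);b=im[:,:,::-1].copy()
for r in (.018,.025):
    p=proj(w,np.c_[o[0]+r*np.cos(th),o[1]+r*np.sin(th),0*th+z]); cv2.polylines(b,[p.astype(int)],True,(0,0,255),1)
cv2.imwrite('pics/c5.png',b[220:400,220:460])
E
```

```text
bearing centre [ 0.56146683 -0.05339328  0.03      ] tip [ 0.56091751 -0.05518689  0.112     ]
plate [[0.5236, 0.0026, 0.014], [0.6171, -0.0117, 0.014], [0.6035, -0.1123, 0.014], [0.5067, -0.0957, 0.014]] [ 0.56272015 -0.05427147  0.014     ] [np.float64(0.0998), np.float64(0.0946), np.float64(0.1014), np.float64(0.0982)]
```

View pics/c4.png

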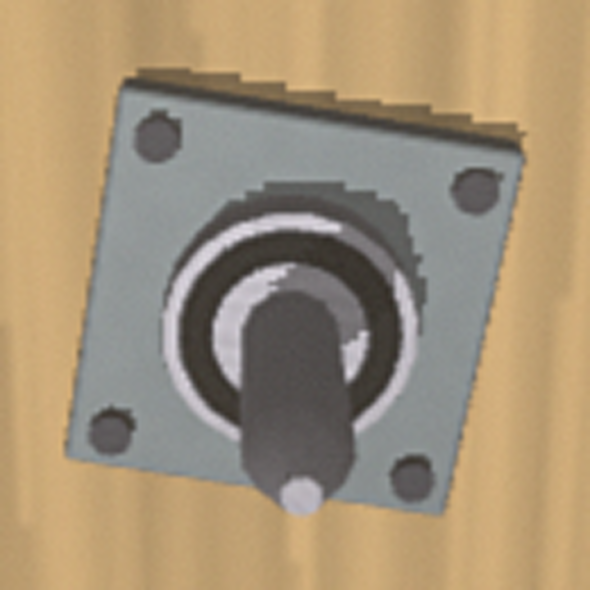

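View pics/c5.png

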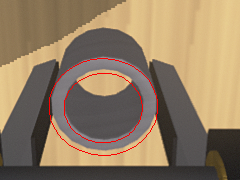

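```bash
python3 - <<'E'
from h import *
w=load('w3');s=load('s3')
a=cv2.resize(w['img'][230:400,250:410,::-1],(400,425),interpolation=cv2.INTER_CUBIC)
b=cv2.resize(s['img'][240:360,460:580,::-1],(400,425),interpolation=cv2.INTER_CUBIC)
cv2.imwrite('pics/c6.png',np.hstack([a,b]))
E
```

```text
(no output)
```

View pics/c6.png

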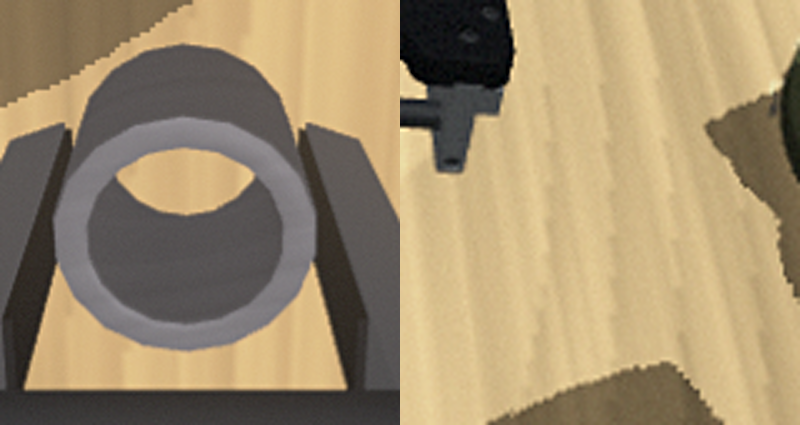

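```bash
cat > tilt.py <<'E'
from h import *
from scipy.optimize import least_squares
def solve(w,rows,col,x,y0,zg,h,R):
    # rows: top-rim far, top-rim near, bottom-rim far (outer edge) ; a>0: top leans to +y
    def f(q):
        y,z,a=q; u=np.array([0,np.sin(a),np.cos(a)]);v=np.array([0,np.cos(a),-np.sin(a)]);c=np.array([x,y,z])
        P=[c+u*h/2+v*R,c+u*h/2-v*R,c-u*h/2+v*R]
        return proj(w,P)[:,1]-rows
    r=least_squares(f,[y0,zg,0],x_scale=[.01,.01,.1]);return r
E
python3 - <<'E'
from tilt import *
w=load('w3');o=arm.observe()['position']
r=solve(w,[276.8,370,247.2],0,o[0],o[1],o[2]-.187,.044,.025)
print(r.x-np.array([o[1],o[2]-.1804,0]),np.degrees(r.x[2]),r.fun,arm.observe()['torque'])
E
```

```text
[-0.0011672  -0.01153757 -0.00557849] -0.3196239810861826 [-5.68434189e-14  5.68434189e-14  2.84217094e-14] [-0.01362381  0.01846682 -0.06572827]
```

The solve on rim rows shows no tilt and a lateral offset near 1 mm. The spacer centre is about 11 mm below the grasp point where I expected 6 mm, so I seat it by force. Now I carry it above the shaft.

drive_tool([
  {"x": 0.004,"y": -0.01,"z": -0.01,"twist": 0},
  {"x": 0.012,"y": -0.02,"z": -0.03,"twist": 0},
  {"x": 0.024,"y": -0.02,"z": -0.06,"twist": 0},
  {"x": 0.036,"y": -0.02,"z": -0.09,"twist": 0},
  {"x": 0.048,"y": -0.02,"z": -0.12,"twist": 0},
  {"x": 0.06,"y": -0.02,"z": -0.15,"twist": 0},
  {"x": 0.072,"y": -0.02,"z": -0.18,"twist": 0},
  {"x": 0.084,"y": -0.02,"z": -0.21,"twist": 0},
  {"x": 0.096,"y": -0.02,"z": -0.24,"twist": 0},
  {"x": 0.108,"y": -0.02,"z": -0.27,"twist": 0},
  {"x": 0.118,"y": -0.02,"z": -0.295,"twist": 0},
  {"x": 0.124,"y": -0.02,"z": -0.312,"twist": 0},
  {"x": 0.127,"y": -0.02,"z": -0.3205,"twist": 0},
  {"x": 0.127,"y": -0.02,"z": -0.3205,"twist": 0},
  {"x": 0.127,"y": -0.02,"z": -0.3205,"twist": 0},
  {"x": 0.127,"y": -0.02,"z": -0.3205,"twist": 0},
  {"x": 0.127,"y": -0.02,"z": -0.3205,"twist": 0},
])

```text
time: 5.95
position: [0.5609, -0.0547, 0.3783]
tcp_rot: [-1.571, -0.0, 0.001]
contact_force: [-0.4, 1.1, -2.4]
grip_width: 0.0499
```

```bash
python3 - <<'E'
from h import *
cs=[snap('wrist','w4'),snap('side','s4'),snap('scene','c4x')]
w,s,c=cs
b=[cv2.resize(i[:,:,::-1],(266,300),interpolation=cv2.INTER_CUBIC) for i in (w['img'][200:425,220:420],s['img'][100:280,230:390],c['img'][100:300,235:412])]
cv2.imwrite('pics/c7.png',np.hstack(b)); o=arm.observe();print(o['position'],o['contact_force'])
E
```

```text
[ 0.56093657 -0.05510365  0.37821832] [-0.04776283  0.63065838 -3.38102163]
```

View pics/c7.png

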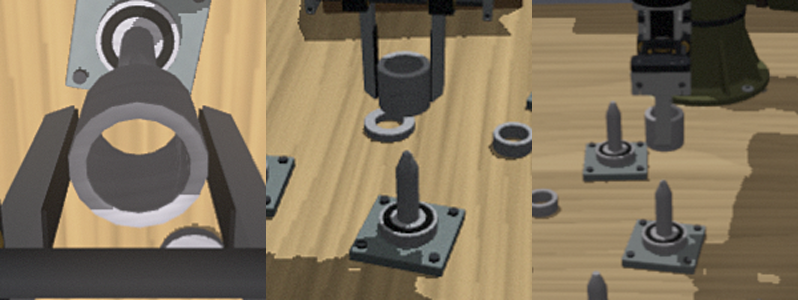

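```bash
python3 - <<'E'
from h import *
for n in ('s4','c4x'):
    c=load(n);g=cv2.cvtColor(c['img'],cv2.COLOR_RGB2GRAY)
    print(n,proj(c,[[.561,-.0565,.03],[.561,-.0565,.112],[.561,-.0565,.165]]).round(1).tolist())
    hsv=cv2.cvtColor(c['img'],cv2.COLOR_RGB2HSV);m=hsv[:,:,1]<60
    cx=314 if n=='s4' else 323
    for r in (range(134,240,6) if n=='s4' else range(170,270,6)):
        xs=np.where(m[r,cx-25:cx+26])[0]+cx-25
        if len(xs): print(r,xs.min(),xs.max(),(xs.min()+xs.max())/2,len(xs))
E
```

```text
s4 [[314.3, 229.6], [313.4, 190.9], [312.8, 163.5]]
134 289 336 312.5 39
140 289 336 312.5 48
146 289 336 312.5 48
152 289 336 312.5 48
158 294 332 313.0 37
164 299 327 313.0 29
170 289 318 303.5 30
176 289 318 303.5 22
182 293 314 303.5 22
194 311 318 314.5 8
200 309 321 315.0 13
206 308 321 314.5 14
212 309 321 315.0 13
218 297 321 309.0 25
224 294 339 316.5 44
230 291 339 315.0 48
236 289 339 314.0 45
c4x [[323.7, 254.5], [323.0, 220.4], [322.5, 197.0]]
170 316 330 323.0 15
176 310 335 322.5 26
182 311 335 323.0 25
188 311 335 323.0 25
194 298 335 316.5 29
200 298 327 312.5 24
206 298 311 304.5 14
212 298 311 304.5 14
218 298 310 304.0 13
224 319 325 322.0 7
230 317 327 322.0 11
236 317 327 322.0 11
242 317 327 322.0 11
248 304 332 318.0 29
254 302 348 325.0 47
260 299 348 323.5 50
266 298 346 322.0 49
```

Both views show the sleeve about 1.5–2 mm off the axis in +x and +y, well inside the 6 mm clearance. I correct that and descend to about 10 mm above the seat.

drive_tool([
  {"x": -0.0015,"y": 0.0,"z": -0.002,"twist": 0},
  {"x": -0.0015,"y": 0.015,"z": -0.002,"twist": 0},
  {"x": -0.0015,"y": 0.03,"z": -0.002,"twist": 0},
  {"x": -0.0015,"y": 0.045,"z": -0.002,"twist": 0},
  {"x": -0.0015,"y": 0.06,"z": -0.002,"twist": 0},
  {"x": -0.0015,"y": 0.075,"z": -0.002,"twist": 0},
  {"x": -0.0015,"y": 0.09,"z": -0.002,"twist": 0},
  {"x": -0.0015,"y": 0.105,"z": -0.002,"twist": 0},
  {"x": -0.0015,"y": 0.118,"z": -0.002,"twist": 0},
  {"x": -0.0015,"y": 0.125,"z": -0.002,"twist": 0},
  {"x": -0.0015,"y": 0.125,"z": -0.002,"twist": 0},
  {"x": -0.0015,"y": 0.125,"z": -0.002,"twist": 0},
])

```text
time: 7.3
position: [0.5596, -0.0575, 0.2536]
tcp_rot: [-1.571, -0.001, -0.0]
contact_force: [1.6, -0.2, -3.0]
grip_width: 0.0502
```

drive_tool([
  {"x": 0,"y": 0.002,"z": 0,"twist": 0},
  {"x": 0,"y": 0.004,"z": 0,"twist": 0},
  {"x": 0,"y": 0.006,"z": 0,"twist": 0},
  {"x": 0,"y": 0.006,"z": 0,"twist": 0},
  {"x": 0,"y": 0.006,"z": 0,"twist": 0},
])

```text
time: 7.8
position: [0.5595, -0.0575, 0.2472]
tcp_rot: [-1.571, 0.0, -0.0]
contact_force: [0.5, -0.8, -2.2]
grip_width: 0.0501
```

drive_tool([
  {"x": 0,"y": 0.001,"z": 0,"twist": 0},
  {"x": 0,"y": 0.002,"z": 0,"twist": 0},
  {"x": 0,"y": 0.003,"z": 0,"twist": 0},
  {"x": 0,"y": 0.004,"z": 0,"twist": 0},
  {"x": 0,"y": 0.004,"z": 0,"twist": 0},
])

```text
time: 8.3
position: [0.5595, -0.0575, 0.243]
tcp_rot: [-1.571, 0.0, 0.0]
contact_force: [-0.3, 0.5, -3.2]
grip_width: 0.0499
```

drive_tool([
  {"x": 0,"y": 0.001,"z": 0,"twist": 0},
  {"x": 0,"y": 0.002,"z": 0,"twist": 0},
  {"x": 0,"y": 0.002,"z": 0,"twist": 0},
])

```text
time: 8.6
position: [0.5595, -0.0575, 0.241]
tcp_rot: [-1.571, 0.0, 0.0]
contact_force: [-0.3, 0.3, -3.3]
grip_width: 0.05
```

```bash
python3 - <<'E'
from h import *
cs=[snap('side','s5'),snap('scene','c5x')]
s,c=cs
b=[cv2.resize(i[:,:,::-1],(400,450),interpolation=cv2.INTER_CUBIC) for i in (s['img'][160:280,260:370],c['img'][180:300,270:380])]
cv2.imwrite('pics/c8.png',np.hstack(b)); o=arm.observe();print(o['position'],o['contact_force'])
E
```

```text
[ 0.5594864  -0.05749283  0.24111182] [ 0.03159156  0.8549665  -2.63760809]
```

View pics/c8.png

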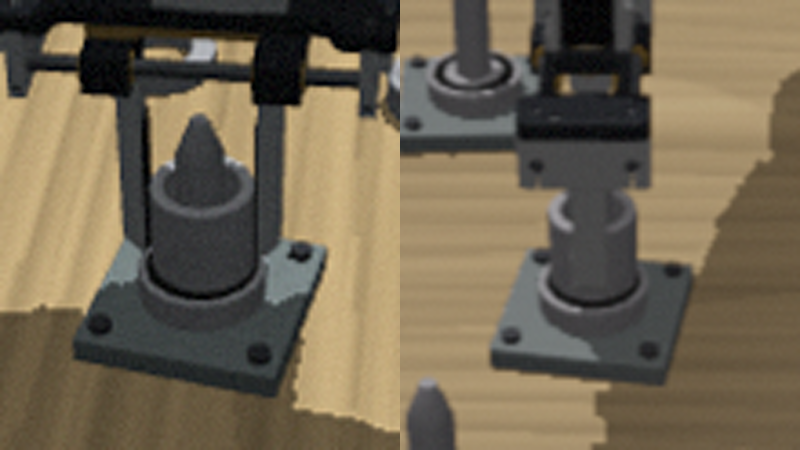

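The sleeve is round the shaft and just above the bearing, with no contact force yet. I keep lowering.

drive_tool([
  {"x": 0,"y": 0.001,"z": 0,"twist": 0},
  {"x": 0,"y": 0.002,"z": 0,"twist": 0},
  {"x": 0,"y": 0.0025,"z": 0,"twist": 0},
  {"x": 0,"y": 0.0025,"z": 0,"twist": 0},
])

```text
time: 9.1
position: [0.5595, -0.0575, 0.2385]
tcp_rot: [-1.571, 0.0, 0.0]
contact_force: [0.1, 0.8, -2.8]
grip_width: 0.05
```

drive_tool([
  {"x": 0,"y": 0.0005,"z": 0,"twist": 0},
  {"x": 0,"y": 0.001,"z": 0,"twist": 0},
  {"x": 0,"y": 0.001,"z": 0,"twist": 0},
])

```text
time: 9.4
position: [0.5595, -0.0575, 0.2382]
tcp_rot: [-1.571, -0.0, 0.0]
contact_force: [-3.5, 0.0, 5.5]
grip_width: 0.0501
```

Contact came at TCP z = 0.2383 against 0.2385 predicted. I release and retreat straight up.

drive_tool([
  {"x": 0,"y": 0,"z": 0,"twist": 0},
  {"x": 0,"y": 0,"z": 0,"twist": 0},
  {"x": 0,"y": 0,"z": 0,"twist": 0},
  {"x": 0,"y": 0,"z": 0,"twist": 0},
  {"x": 0,"y": 0,"z": 0,"twist": 0},
  {"x": 0,"y": 0,"z": 0,"twist": 0},
  {"x": 0,"y": 0,"z": 0,"twist": 0},
  {"x": 0,"y": 0,"z": 0,"twist": 0},
], fingers=1)

```text
time: 10.2
position: [0.5595, -0.0575, 0.2376]
tcp_rot: [-1.571, 0.0, 0.0]
contact_force: [0.3, -1.3, 0.0]
grip_width: 0.0942
```

drive_tool([
  {"x": 0,"y": -0.01,"z": 0,"twist": 0},
  {"x": 0,"y": -0.03,"z": 0,"twist": 0},
  {"x": 0,"y": -0.06,"z": 0,"twist": 0},
  {"x": 0,"y": -0.09,"z": 0,"twist": 0},
  {"x": 0,"y": -0.12,"z": 0,"twist": 0},
  {"x": 0,"y": -0.14,"z": 0,"twist": 0},
  {"x": 0,"y": -0.15,"z": 0,"twist": 0},
  {"x": 0,"y": -0.15,"z": 0,"twist": 0},
  {"x": 0,"y": -0.15,"z": 0,"twist": 0},
])

```text
time: 11.1
position: [0.5594, -0.0575, 0.3868]
tcp_rot: [-1.571, 0.001, 0.0]
contact_force: [-0.7, -0.6, -0.0]
grip_width: 0.0937
```

```bash
python3 - <<'E'
from h import *
cs=[snap('side','s6'),snap('scene','c6x'),snap('wrist','w6')]
s,c,w=cs
b=[cv2.resize(i[:,:,::-1],(266,300),interpolation=cv2.INTER_CUBIC) for i in (s['img'][160:280,260:370],c['img'][180:300,270:380],w['img'][200:380,240:400])]
cv2.imwrite('pics/c9.png',np.hstack(b)); o=arm.observe();print(o['position'],o['contact_force'])
for n,c in (('scene',c),('side',s)):
    m=(cv2.cvtColor(c['img'],cv2.COLOR_RGB2HSV)[:,:,1]<60).astype(np.uint8)
    k,lab,st,ce=cv2.connectedComponentsWithStats(m)
    for i in range(1,k):
        if 150<st[i][4]<4000 and ce[i][1]>120: print(n,st[i],ce[i].round(1))
E
```

```text
[ 0.55948066 -0.05751633  0.38649044] [ 0.99386904  0.50168203 -1.07662629]
scene [ 269  167   43   54 1299] [290.  202.6]
scene [ 602  169   38   92 2411] [623.7 217.7]
scene [ 166  178   57   57 1394] [193.8 214.3]
scene [   0  218   42   46 1254] [ 15.8 238.6]
scene [ 295  220   56   63 2061] [322.6 257.7]
scene [229 226  23  19 352] [240.7 234.6]
scene [202 267  32  23 513] [217.9 277.8]
scene [459 269  28  23 506] [472.3 279.8]
scene [ 250  280   60   70 2595] [280.  324.7]
scene [ 347  299   56   83 1027] [373.  341.4]
side [345 101  10  55 400] [348.6 126.5]
side [ 387  111   57   63 1624] [415.3 150.5]
side [ 183  162   64   68 2226] [214.5 205.3]
side [289 164  31  21 478] [303.6 174.1]
side [ 418  170   60   70 2376] [447. 215.]
side [366 173  26  22 441] [378.4 183.2]
side [ 280  190   70   76 2929] [315.1 234.3]
side [ 126  246  111   53 1237] [181.3 271.6]
side [ 226  353   38   41 1115] [244.7 373.1]
```

View pics/c9.png

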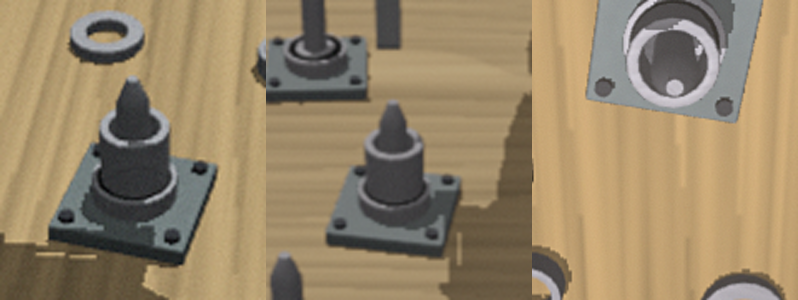

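The tall spacer sits on the bearing round the shaft, and the fingers are clear. Next is the washer; I move above it for a wrist view.

drive_tool([
  {"x": 0.01,"y": 0,"z": -0.035,"twist": 0},
  {"x": 0.02,"y": 0,"z": -0.07,"twist": 0},
  {"x": 0.03,"y": 0,"z": -0.105,"twist": 0},
  {"x": 0.04,"y": 0,"z": -0.14,"twist": 0},
  {"x": 0.045,"y": 0,"z": -0.175,"twist": 0},
  {"x": 0.05,"y": 0.02,"z": -0.2,"twist": 0},
  {"x": 0.05,"y": 0.05,"z": -0.211,"twist": 0},
  {"x": 0.05,"y": 0.05,"z": -0.211,"twist": 0},
  {"x": 0.05,"y": 0.05,"z": -0.211,"twist": 0},
  {"x": 0.05,"y": 0.05,"z": -0.211,"twist": 0},
])

```text
time: 12.25
position: [0.6098, -0.2677, 0.3393]
tcp_rot: [-1.572, -0.002, 0.001]
contact_force: [-0.2, -0.3, 1.4]
grip_width: 0.0943
```

```bash
python3 - <<'E'
from h import *
w=snap('wrist','w7'); th=np.linspace(0,2*np.pi,100)
im=w['img'][:,:,::-1].copy()
p=proj(w,np.c_[.6094+.032*np.cos(th),-.268+.032*np.sin(th),0*th+.012]); cv2.polylines(im,[p.astype(int)],True,(0,0,255),1)
cv2.imwrite('pics/w7o.png',im)
m=(cv2.cvtColor(w['img'],cv2.COLOR_RGB2HSV)[:,:,1]<60).astype(np.uint8)
k,lab,st,ce=cv2.connectedComponentsWithStats(m)
for i in range(1,k):
    if st[i][4]>300: print(st[i],ce[i])
E
```

```text
[ 183    0  137   48 4749] [257.81659297  17.96609813]
[  441     0   186   131 18458] [519.68566475  61.32907141]
[   0    4   56  142 5393] [20.30928982 85.94622659]
[ 117  178   66   58 2144] [148.4295709  206.38246269]
[ 289  199   70   68 2665] [323.73020638 232.59099437]
[    0   267   640   213 55677] [276.06596979 387.84859098]
```

View pics/w7o.png

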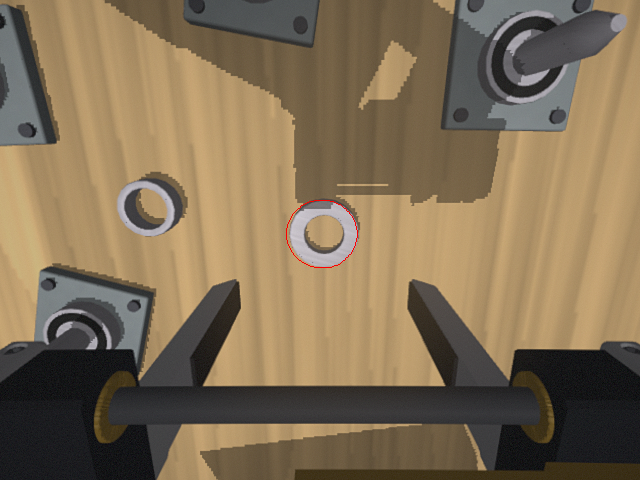

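The washer outline matches at (323,233) between the fingers. The short spacer at (150,207) and the neighbouring shafts are clear of the finger paths. I descend.

drive_tool([
  {"x": 0,"y": 0.025,"z": 0,"twist": 0},
  {"x": 0,"y": 0.05,"z": 0,"twist": 0},
  {"x": 0,"y": 0.075,"z": 0,"twist": 0},
  {"x": 0,"y": 0.1,"z": 0,"twist": 0},
  {"x": 0,"y": 0.12,"z": 0,"twist": 0},
  {"x": 0,"y": 0.13,"z": 0,"twist": 0},
  {"x": 0,"y": 0.133,"z": 0,"twist": 0},
  {"x": 0,"y": 0.133,"z": 0,"twist": 0},
  {"x": 0,"y": 0.133,"z": 0,"twist": 0},
  {"x": 0,"y": 0.133,"z": 0,"twist": 0},
])

```text
time: 13.3
position: [0.6097, -0.2686, 0.2058]
tcp_rot: [-1.572, -0.001, 0.0]
contact_force: [0.9, -0.2, 0.3]
grip_width: 0.0939
```

drive_tool([
  {"x": 0,"y": 0.0015,"z": 0,"twist": 0},
  {"x": 0,"y": 0.003,"z": 0,"twist": 0},
  {"x": 0,"y": 0.003,"z": 0,"twist": 0},
])

```text
time: 13.6
position: [0.6094, -0.2685, 0.2014]
tcp_rot: [-1.571, 0.0, -0.0]
contact_force: [0.0, 0.1, 0.0]
grip_width: 0.0939
```

drive_tool([
  {"x": 0,"y": 0,"z": 0,"twist": 0},
  {"x": 0,"y": 0,"z": 0,"twist": 0},
  {"x": 0,"y": 0,"z": 0,"twist": 0},
  {"x": 0,"y": 0,"z": 0,"twist": 0},
  {"x": 0,"y": 0,"z": 0,"twist": 0},
  {"x": 0,"y": 0,"z": 0,"twist": 0},
  {"x": 0,"y": 0,"z": 0,"twist": 0},
  {"x": 0,"y": 0,"z": 0,"twist": 0},
], fingers=-1, newtons=40)

```text
time: 14.4
position: [0.6095, -0.2685, 0.2017]
tcp_rot: [-1.571, -0.0, 0.0]
contact_force: [1.5, -0.3, 0.4]
grip_width: 0.0619
```

drive_tool([
  {"x": 0,"y": -0.005,"z": 0,"twist": 0},
  {"x": 0,"y": -0.02,"z": 0,"twist": 0},
  {"x": 0,"y": -0.04,"z": 0,"twist": 0},
  {"x": 0,"y": -0.065,"z": 0,"twist": 0},
  {"x": 0,"y": -0.09,"z": 0,"twist": 0},
  {"x": 0,"y": -0.115,"z": 0,"twist": 0},
  {"x": 0,"y": -0.13,"z": 0,"twist": 0},
  {"x": 0,"y": -0.14,"z": 0,"twist": 0},
  {"x": 0,"y": -0.14,"z": 0,"twist": 0},
  {"x": 0,"y": -0.14,"z": 0,"twist": 0},
])

```text
time: 15.4
position: [0.6094, -0.2685, 0.3407]
tcp_rot: [-1.57, 0.001, 0.0]
contact_force: [0.4, 0.4, -2.6]
grip_width: 0.0619
```

```bash
python3 - <<'E'
from h import *
w=snap('wrist','w8');s=snap('side','s8');c=snap('scene','c8x')
o=arm.observe();print(o['position'],o['contact_force'])
a=cv2.resize(w['img'][260:400,230:420,::-1],(500,368),interpolation=cv2.INTER_CUBIC)
b=cv2.resize(c['img'][200:310,170:260,::-1],(300,368),interpolation=cv2.INTER_CUBIC)
cv2.imwrite('pics/c10.png',np.hstack([a,b]))
E
```

```text
[ 0.60946117 -0.26848562  0.34037178] [-0.09930222  0.2037863  -1.83274116]
```

View pics/c10.png

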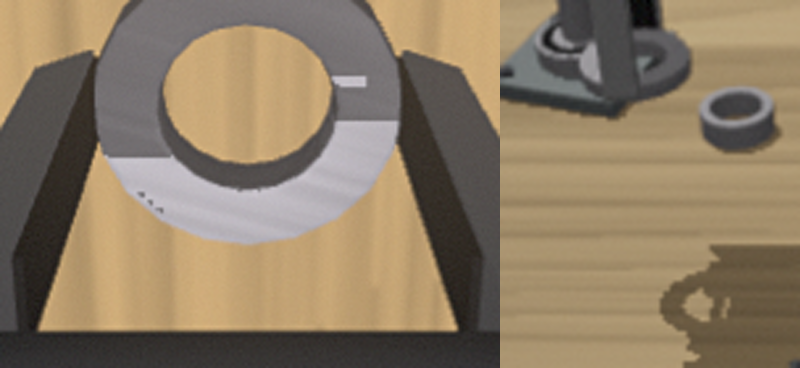

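The jaws show 61.9 mm on a 64 mm washer, so I check how it is held before moving on.

```bash
python3 - <<'E'
from h import *
w=load('w8');o=arm.observe()['position'];th=np.linspace(0,2*np.pi,100)
im=w['img'][:,:,::-1].copy()
for z,r in ((o[2]-.1897,.032),(o[2]-.1897,.018),(o[2]-.2017,.018)):
    p=proj(w,np.c_[o[0]+r*np.cos(th),o[1]+r*np.sin(th),0*th+z]); print(p.min(0).round(1),p.max(0).round(1)); cv2.polylines(im,[p.astype(int)],True,(0,0,255),1)
cv2.imwrite('pics/c11.png',cv2.resize(im[230:400,220:430],(740,600),interpolation=cv2.INTER_CUBIC))
E
```

```text
[262.9 246.8] [383.4 356.3]
[289.3 272.6] [357.  334.1]
[291.4 264.6] [355.1 322.9]
```

View pics/c11.png

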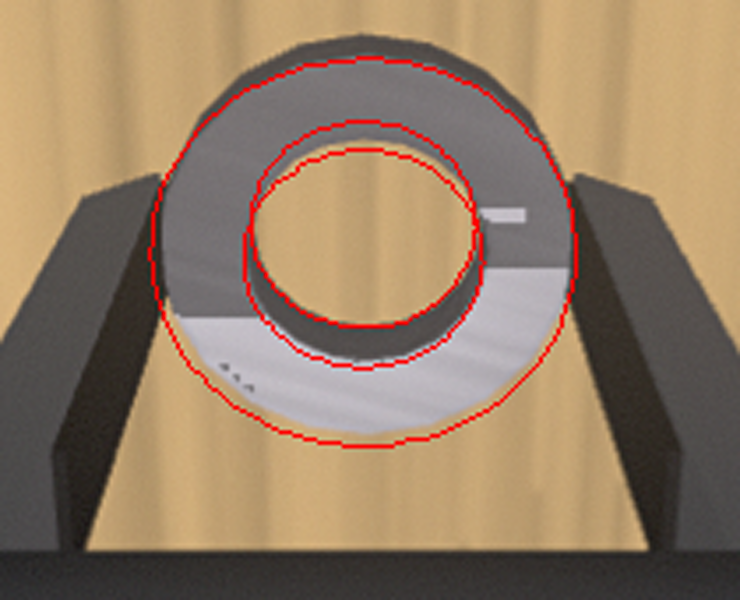

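The washer is level and centred between the pads. I carry it above the shaft.

drive_tool([
  {"x": -0.002,"y": -0.01,"z": 0.01,"twist": 0},
  {"x": -0.006,"y": -0.02,"z": 0.025,"twist": 0},
  {"x": -0.012,"y": -0.025,"z": 0.05,"twist": 0},
  {"x": -0.018,"y": -0.025,"z": 0.075,"twist": 0},
  {"x": -0.024,"y": -0.025,"z": 0.1,"twist": 0},
  {"x": -0.03,"y": -0.025,"z": 0.125,"twist": 0},
  {"x": -0.036,"y": -0.025,"z": 0.15,"twist": 0},
  {"x": -0.042,"y": -0.025,"z": 0.175,"twist": 0},
  {"x": -0.047,"y": -0.025,"z": 0.195,"twist": 0},
  {"x": -0.049,"y": -0.025,"z": 0.206,"twist": 0},
  {"x": -0.05,"y": -0.025,"z": 0.21,"twist": 0},
  {"x": -0.05,"y": -0.025,"z": 0.21,"twist": 0},
  {"x": -0.05,"y": -0.025,"z": 0.21,"twist": 0},
  {"x": -0.05,"y": -0.025,"z": 0.21,"twist": 0},
])

```text
time: 16.95
position: [0.5596, -0.0592, 0.3666]
tcp_rot: [-1.571, 0.0, -0.001]
contact_force: [-0.3, -0.5, -2.5]
grip_width: 0.0619
```

```bash
python3 - <<'E'
from h import *
s,c,w=snap('side','s9'),snap('scene','c9x'),snap('wrist','w9')
o=arm.observe();print(o['position'],o['contact_force'],o['grip_width'])
b=[cv2.resize(i[:,:,::-1],(266,300),interpolation=cv2.INTER_CUBIC) for i in (s['img'][110:280,240:390],c['img'][140:310,245:395],w['img'][200:425,220:420])]
cv2.imwrite('pics/c12.png',np.hstack(b))
for n,c,cx,R in (('side',s,314,range(130,212,4)),('scene',c,322,range(168,240,4))):
    m=cv2.cvtColor(c['img'],cv2.COLOR_RGB2HSV)[:,:,1]<60
    for r in R:
        xs=np.where(m[r,cx-28:cx+29])[0]+cx-28
        if len(xs): print(n,r,xs.min(),xs.max(),(xs.min()+xs.max())/2,len(xs))
E
```

```text
[ 0.55954404 -0.05894506  0.36652342] [ 0.09229286  0.07044807 -1.50301046] 0.06162872527879245
side 130 286 341 313.5 15
side 134 286 341 313.5 15
side 138 286 341 313.5 14
side 142 286 341 313.5 14
side 146 286 341 313.5 14
side 150 287 341 314.0 44
side 154 287 341 314.0 54
side 158 287 340 313.5 38
side 162 291 339 315.0 35
side 166 296 332 314.0 37
side 170 300 327 313.5 28
side 190 314 314 314.0 1
side 194 311 318 314.5 8
side 198 309 320 314.5 12
side 202 308 321 314.5 14
side 206 304 328 316.0 25
side 210 301 329 315.0 29
scene 168 300 338 319.0 39
scene 172 315 325 320.0 11
scene 176 315 325 320.0 11
scene 180 315 325 320.0 11
scene 184 315 325 320.0 11
scene 188 307 334 320.5 28
scene 192 304 336 320.0 33
scene 196 294 336 315.0 43
scene 200 294 334 314.0 41
scene 204 294 321 307.5 22
scene 208 294 311 302.5 18
scene 212 294 311 302.5 18
scene 216 294 310 302.0 17
scene 220 321 323 322.0 3
scene 224 319 325 322.0 7
scene 228 317 327 322.0 11
scene 232 314 331 322.5 18
scene 236 310 334 322.0 25
```

View pics/c12.png

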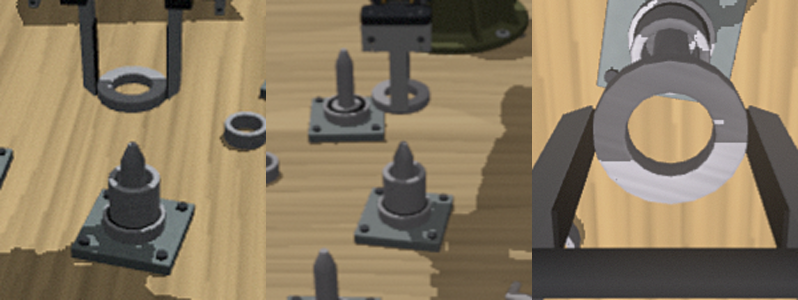

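The side view is aligned. The scene view puts the washer about 1.4 px (2 mm) too far in -y, so I correct that and descend to about 8 mm above the spacer.

drive_tool([
  {"x": 0,"y": 0,"z": 0.0018,"twist": 0},
  {"x": 0,"y": 0.012,"z": 0.0018,"twist": 0},
  {"x": 0,"y": 0.024,"z": 0.0018,"twist": 0},
  {"x": 0,"y": 0.036,"z": 0.0018,"twist": 0},
  {"x": 0,"y": 0.048,"z": 0.0018,"twist": 0},
  {"x": 0,"y": 0.06,"z": 0.0018,"twist": 0},
  {"x": 0,"y": 0.072,"z": 0.0018,"twist": 0},
  {"x": 0,"y": 0.0825,"z": 0.0018,"twist": 0},
  {"x": 0,"y": 0.0825,"z": 0.0018,"twist": 0},
  {"x": 0,"y": 0.0825,"z": 0.0018,"twist": 0},
  {"x": 0,"y": 0.0825,"z": 0.0018,"twist": 0},
])

```text
time: 18.2
position: [0.5596, -0.0567, 0.2847]
tcp_rot: [-1.571, -0.001, 0.0]
contact_force: [0.7, 1.3, -2.4]
grip_width: 0.0619
```

drive_tool([
  {"x": 0,"y": 0.0015,"z": 0,"twist": 0},
  {"x": 0,"y": 0.003,"z": 0,"twist": 0},
  {"x": 0,"y": 0.0045,"z": 0,"twist": 0},
  {"x": 0,"y": 0.006,"z": 0,"twist": 0},
  {"x": 0,"y": 0.006,"z": 0,"twist": 0},
])

```text
time: 18.7
position: [0.5594, -0.0567, 0.2779]
tcp_rot: [-1.571, 0.0, 0.0]
contact_force: [-0.2, 0.2, -1.4]
grip_width: 0.0616
```

drive_tool([
  {"x": 0,"y": 0.0008,"z": 0,"twist": 0},
  {"x": 0,"y": 0.0016,"z": 0,"twist": 0},
  {"x": 0,"y": 0.0016,"z": 0,"twist": 0},
])

```text
time: 19.0
position: [0.5595, -0.0567, 0.2764]
tcp_rot: [-1.571, 0.0, -0.0]
contact_force: [-0.4, -0.4, -2.6]
grip_width: 0.0619
```

drive_tool([
  {"x": 0,"y": 0.0005,"z": 0,"twist": 0},
  {"x": 0,"y": 0.001,"z": 0,"twist": 0},
  {"x": 0,"y": 0.001,"z": 0,"twist": 0},
  {"x": 0,"y": 0.001,"z": 0,"twist": 0},
])

```text
time: 19.4
position: [0.5595, -0.0567, 0.2756]
tcp_rot: [-1.571, -0.0, -0.0]
contact_force: [-0.3, 0.2, -1.1]
grip_width: 0.0618
```

```bash
python3 - <<'E'
from h import *
s,c=snap('side','s10'),snap('scene','c10x')
o=arm.observe();print(o['position'],o['contact_force'],o['grip_width'])
b=[cv2.resize(i[:,:,::-1],(400,450),interpolation=cv2.INTER_CUBIC) for i in (s['img'][160:280,260:370],c['img'][180:300,270:380])]
cv2.imwrite('pics/c13.png',np.hstack(b))
E
```

```text
[ 0.55950691 -0.05670288  0.27562599] [-0.52558074  0.70954795 -0.65417534] 0.06183198829226962
```

View pics/c13.png

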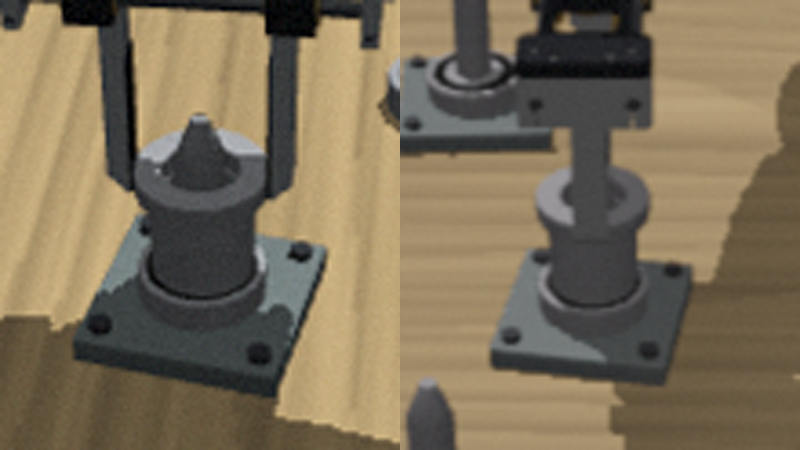

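The washer is round the shaft and just touching the spacer. I press slightly, release and retreat.

drive_tool([
  {"x": 0,"y": 0.0005,"z": 0,"twist": 0},
  {"x": 0,"y": 0.0005,"z": 0,"twist": 0},
  {"x": 0,"y": 0.0005,"z": 0,"twist": 0},
])

```text
time: 19.8
position: [0.5595, -0.0567, 0.2756]
tcp_rot: [-1.571, -0.0, 0.0]
contact_force: [-3.4, 0.5, 5.8]
grip_width: 0.0619
```

drive_tool([
  {"x": 0,"y": 0,"z": 0,"twist": 0},
  {"x": 0,"y": 0,"z": 0,"twist": 0},
  {"x": 0,"y": 0,"z": 0,"twist": 0},
  {"x": 0,"y": 0,"z": 0,"twist": 0},
  {"x": 0,"y": 0,"z": 0,"twist": 0},
  {"x": 0,"y": 0,"z": 0,"twist": 0},
  {"x": 0,"y": 0,"z": 0,"twist": 0},
], fingers=1)

```text
time: 20.5
position: [0.5595, -0.0567, 0.275]
tcp_rot: [-1.571, 0.0, -0.0]
contact_force: [-0.4, 0.3, -0.1]
grip_width: 0.0938
```

drive_tool([
  {"x": 0,"y": -0.01,"z": 0,"twist": 0},
  {"x": 0,"y": -0.03,"z": 0,"twist": 0},
  {"x": 0,"y": -0.06,"z": 0,"twist": 0},
  {"x": 0,"y": -0.09,"z": 0,"twist": 0},
  {"x": 0,"y": -0.12,"z": 0,"twist": 0},
  {"x": 0,"y": -0.12,"z": 0,"twist": 0},
  {"x": 0,"y": -0.12,"z": 0,"twist": 0},
  {"x": 0,"y": -0.12,"z": 0,"twist": 0},
])

```text
time: 21.3
position: [0.5593, -0.0567, 0.3942]
tcp_rot: [-1.571, 0.001, -0.0]
contact_force: [-0.8, 0.9, -0.2]
grip_width: 0.0942
```

```bash
python3 - <<'E'
from h import *
s,c,w=snap('side','s11'),snap('scene','c11x'),snap('wrist','w11')
o=arm.observe();print(o['position'],o['contact_force'],o['grip_width'])
b=[cv2.resize(i[:,:,::-1],(266,300),interpolation=cv2.INTER_CUBIC) for i in (s['img'][160:280,260:370],c['img'][180:300,270:380],w['img'][160:380,220:415])]
cv2.imwrite('pics/c14.png',np.hstack(b))
th=np.linspace(0,2*np.pi,200)
for n,c in (('scene',c),('side',s)):
    m=(cv2.cvtColor(c['img'],cv2.COLOR_RGB2HSV)[:,:,1]<60)
    p=proj(c,np.c_[.5595+.032*np.cos(th),-.0575+.032*np.sin(th),0*th+.08]); print(n,'pred washer cols',p[:,0].min().round(1),p[:,0].max().round(1),'rows',p[:,1].min().round(1),p[:,1].max().round(1))
    for r in range(int(p[:,1].min())-2,int(p[:,1].max())+16,3):
        cx=int(p[:,0].mean());xs=np.where(m[r,cx-24:cx+25])[0]+cx-24
        if len(xs): print(r,xs.min(),xs.max())
    k,lab,st,ce=cv2.connectedComponentsWithStats(m.astype(np.uint8))
    for i in range(1,k):
        if 300<st[i][4]<450 : print('short?',st[i],ce[i].round(1))
E
```

```text
[ 0.55948229 -0.05672207  0.39417278] [-0.15285475  0.02115108  0.68164822] 0.09388281137044645
scene pred washer cols 306.9 338.7 rows 225.2 242.4
223 319 324
226 311 334
229 308 337
232 307 338
235 307 337
238 308 337
241 311 334
244 311 334
247 304 334
250 303 346
253 302 346
256 301 346
short? [230 226  22  19 353] [240.7 234.6]
side pred washer cols 295.8 333.7 rows 195.3 217.7
193 312 317
196 304 327
199 299 331
202 297 333
205 297 333
208 297 333
211 297 333
214 298 331
217 298 329
220 296 329
223 294 337
226 293 338
229 291 338
232 290 338
short? [345  93  11  59 418] [348.8 121.9]
short? [366 173  26  22 442] [378.4 183.2]
```

View pics/c14.png

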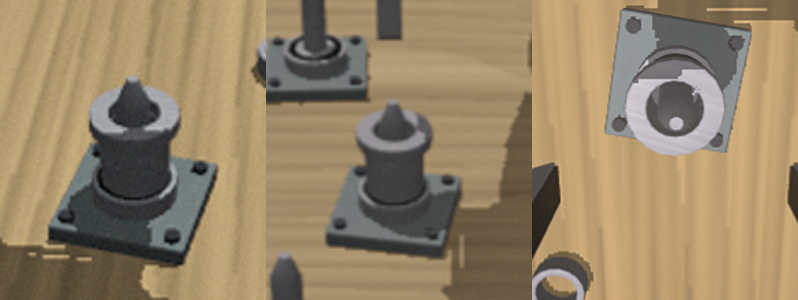

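The washer lies flat on the spacer, round the shaft. The short spacer has not moved (scene 240.7, 234.6 as before) and the gripper is clear. I hand it in.

```bash
python3 -c "
from h import *
print(arm.sign_off())"
```

```text
the job is handed in; nothing more can be done
None
```

The tall spacer is on the bearing of the leftmost shaft, at about (0.560, -0.057). The washer lies on top of it, and I handed the job in at about 21.5 s with no verdict reported.

- **Seating:** Contact came within about 0.5 mm of the predicted height for both parts, and each peaked near 6 N upward before I let go.
- **Last pictures:** All three views show both parts level and round the shaft. The washer outline is within about 1 px of its predicted place in both fixed views. The short spacer is at the same pixel as after the tall spacer was placed (I took no exact reading before that), and the gripper is open and clear.
- **Disagreements:** Heights found from the cameras came out about 5 mm too low, so I relied on the given sizes and the contact force instead. The jaws read 61.9 mm on the 64 mm washer, though the image showed it level and centred.
- **Refused call:** My first move call was refused because its rows lacked some keys. The arm did not move.

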